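# Index the cake portioner to its next hole

### The job

The cake on the portioner has just been cut along the knife. Press the yellow spring plunger button between the red cheeks all the way down, turn the round table clockwise (seen from above) to the very next hole, and leave the plunger sprung fully back up in that hole, ready for the next cut. The cake must ride round where it sits: do not lift or shift it, and leave the jars and boxes around it where they stand.

Things in the scene. Friction and masses are not known exactly. Their poses are not given: they have to be found in the camera images.
- portioner: Cake portioner fixed to the counter: cream base plate 410 mm wide, 10 mm thick; white turntable 250 mm wide, top 80 mm high; steel index quadrant (flat arc with a slot and six holes 30 degrees apart, top 52 mm high) on the robot's side; opposite, a knife parked upright, 450 mm high. Origin: on the turning axis at counter height; x points to the knife, z up. It may stand up to 30 degrees askew.
- table_axis (a point): Point on the vertical turning axis, at the turntable's upper face, 80 mm above the counter (under the cake).
- turntable (a joint): Turntable angle (rad): 0 at the start hole, growing clockwise seen from above. Next hole 0.524, then 1.047; also -0.524 and -1.047 the other way. Locked (half a degree of play) while the plunger is up; freed, it turns by friction (1 to 3 N at the button) and stays where left. A plunger let go between holes stays in, rubbing, and springs up by itself, stopping the table, once a hole is reached.
- plunger (a joint): How far the plunger is pressed in (m): 0 fully up, locked in a hole; 0.010 fully in, at its stop. The table is free beyond 0.0065. Spring force about 4 N at the start of the press, 9 N fully in.
- plunger_top (a point): Centre of the flat top of the yellow button, 32 mm wide, on an arm that turns with the table: 170 mm from the axis, 100 mm above the counter when up, 90 mm fully in. Press straight down. On either side stands an upright red cheek (9 mm thick, 28 mm long radially, top 122 mm high); the clear gap between them is 57 mm, centred on the button. Pushing a cheek turns the table.
- grip_lead (a point): Middle of the inner face (the one towards the button) of the red cheek that goes ahead in a clockwise turn, 28.5 mm from the button's centre, 112 mm above the counter.
- next_hole (a point): Centre of the next hole clockwise, in the upper face of the fixed steel quadrant: 15 mm wide, 170 mm from the axis, 52 mm above the counter. The plunger ends up straight above it.
- cake_center (a point): Centre of the round nut-topped fruit cake with a red band (160 mm in diameter, 50 mm high with its gold board of 192 mm), loose on the middle of the turntable. About 0.75 kg. The point lies 27 mm above the cake board's underside.
- honey_jar: Amber honey jar with a gold lid, 70 mm in diameter, 95 mm high, loose on the counter beside the portioner. Origin: centre of its underside.
- jam_jar: Dark jam jar with a red lid, 70 mm in diameter, 95 mm high, loose on the counter beside the portioner. Origin: centre of its underside.
- iced_cake: White iced square cake with a red band and bow, 130 x 130 x 75 mm, loose on the counter. Origin: centre of its underside.
- gift_box: Dark red gift box with gold ribbon, 110 x 150 x 55 mm, loose on the counter. Origin: centre of its underside.
- comb_box: Flat dark box of honeycomb with an amber window, 120 x 120 x 42 mm, loose on the counter. Origin: centre of its underside.
- fruit_jar: Tall jar of fruit with a gold cap and a red bow, 72 mm in diameter, 129 mm high, loose on the counter. Origin: centre of its underside.
Things that resemble listed ones, but are neither listed nor needed, are in the scene too. There is more than one size of the part that bears cake_center; the job needs the middle-sized.

How it is judged:
By the outcome, as a careful person would: the job done as asked, in the order asked, and still so for the second after the job is handed in, with the robot touching nothing.
It also fails if it takes over 45 s, if anything falls off the work surface, if the arm or the gripper's body presses on something with over 40 N, if the wrist force passes 120 N, or if a joint passes its speed limit or range.

### The arm

A 6-joint arm with a two-finger parallel gripper is mounted at the origin on the work surface. World frame = base frame: x ahead of the robot, y to its left, z up, the work surface at z = 0. Lengths are in mm, angles in degrees, forces in N, time in s.
With the tool pointing down it reaches from about 300 to 1000 mm from the base axis. Payload 5.1 kg.
Tool frame: the origin (TCP) lies midway between the tips of the shut fingers; the grasp point (between the pads) lies 19 mm behind it; z points along the fingers, y is the line along which they close (so a half turn about z gives the same grasp; the last joint's range is limited). The gripper opens to 95 mm and grips with 3 to 60 N. Pads are 20 mm wide; open, the fingers measure 119 mm over their backs; the gripper's body (75 mm by 180 mm) begins 59 mm behind the grasp point.
Start: joints at [-4.733, 7.093, 94.555, -0, 78.352, -4.733], TCP at [649.988, -0.028, 214.656] pointing down, gripper open.
Joint ranges: [-149.61, 149.61], [-58.7, 133.49], [1.44, 155.28], [-77.14, 257.14], [18.33, 153.61], [-166.67, 166.67]. Speed limits (degrees/s): [147.25, 147.25, 180, 180, 180, 180].

### API

Orientations are given as a 3x3 rotation matrix whose columns are the frame's x, y, z axes.
In Python, from rig import sensors, camera, camera_model, bot, cut_out gives the robot as it stands.
- The arm moves only by the tool move_arm, never from a script. Its argument "steps" is a list of rows, each a list of 3 entries, a list of its own where there are three numbers: the gripper command: -1 is fully open, 1 is shut, values between are in proportion, then the shift along the tool's x, y, z in cm, then the turn about the tool's z in degrees. In form: [[grip, [x, y, z], yaw], ...]. A call has 1 to 5 rows; each row is the pose to reach, as a shift and turn from the pose commanded when the call began, along the tool's axes at that moment; what a row does not reach only later rows make up. A row lasts 1/12 s, in which the tool goes at most 41.7 mm and 7.16 degrees, less where a joint would pass 70% of its speed; a pose out of reach is approached as far as the arm can. A call with a gripper value outside its range is refused whole. The fingers move at their own pace and stop on an object; "squeeze" is the grip in N (left out, the last holds). Time passes only in rows, so rows that repeat a pose let the fingers close. It gives the time, the measured TCP pose, the force, the opening and the grip force at its end, in the units of the state.
- sensors.read_state(): the state, without advancing time (a new reading comes with each control period).
- camera(name): name is "scene" or "side" or "wrist"; returns the picture (384x512x3 uint8, blue, green, red); there is no depth.
- camera_model(name): a dict with "fx", "fy", "cx", "cy" (pixels), "pose" (4x4, takes a point from camera to world coordinates); the wrist camera has in their place "hand_eye" (4x4, takes a point from camera to tool coordinates, whose origin is the TCP and whose axes are the flange's). Camera axes: x right, y down, z forward; pixel columns grow to the right and rows downward; lengths in mm; the calibration is good to about 2 mm. A picture is of the moment at which its call begins: read the wrist's pose just before it. camera_model takes no time and is no camera call.
- bot.job_done(): hands the job in; it is judged then, once.
Trained networks look in the newest picture that a camera, given by its name, has taken for a name from the list of things; names that differ only in an ending like _2 or _b are one class to them, and where a whole thing is asked for, a point or a joint stands for the part that bears it (a point fixed in the world has none). Each returns a list of dicts, best first, with "p" (0 to 1); they miss things now and then, are a little off and sometimes report something else, mostly with a low value. They report only what shows in the picture. A call takes as long as a camera call. They do not tell look-alikes from the thing itself.
- cut_out(camera, target): "pixels" (384x512 bool, what is visible of it) and "bbox" ([left, top, right, bottom] in pixels, round what is visible of it).
The state is a dict: "t": time; "joint_positions": joint angles; "qd": joint speeds; "joint_torque": joint torques, N m; "tcp_pos": TCP position; "tcp_rot": TCP orientation; "force": force on the tool from outside, world axes, zero at the start; "wrist_torque": the same for the moment, N m; "grip_width": finger opening in mm; "grasp_force": force on a finger pad.
Only numpy, scipy, OpenCV 4.12 (cv2) and the standard library are available. Lean on these libraries where they do the work, as an engineer would, in place of code of your own. Each camera call takes 0.05 s, during which the arm holds its last target. There are 200 camera calls.

## Working session

There is one attempt and no reset: what is moved stays moved. The work goes in short steps, Python scripts to look and compute and a tool call to move; the robot and the scene stay as the last step left them, time stands still between calls to the robot, and variables do not carry over. Pictures are saved under pics/ and viewed, at most 10 in all, crops included, and the job is handed in when it is done.

Besides the shell and the picture viewer there is one more tool, called as a command line: name --argument value ..., lists and objects as JSON in quotes. move_arm: Moves the arm, as the interface text tells. Its arguments: {"type":"object","properties":{"steps":{"type":"array"},"squeeze":{"type":"number"}},"required":["steps"]}

```bash
mkdir -p pics; ls
python3 - <<'E'
from rig import *
import cv2,numpy as np
a=camera("scene");b=camera("side");cv2.imwrite("pics/a.png",np.vstack([a,b])[:, :]) 
cv2.imwrite("pics/s1.png",cv2.resize(a,(768,576)));cv2.imwrite("pics/s2.png",cv2.resize(b,(768,576)))
for c in("scene","side"):
  for n in("plunger_top","grip_lead","cake_center","portioner","turntable"):
    for r in cut_out(c,n)[:4]: 
      m=r["pixels"];ys,xs=np.nonzero(m);print(c,n,round(r["p"],2),r["bbox"],xs.mean().round(1),ys.mean().round(1))
  m=camera_model(c);print(c,m["fx"],m["cx"],m["cy"],np.round(m["pose"],3).tolist())
s=sensors.read_state();print(s["t"],s["tcp_rot"],s["force"],camera_model("wrist"))
E
```

```text
pics
scene plunger_top 0.28 [110.4, 148.0, 149.5, 179.9] 128.3 163.7
scene grip_lead 0.88 [221.2, 196.3, 303.3, 280.1] 256.6 248.5
scene cake_center 0.88 [286.4, 162.0, 323.5, 191.5] 303.5 177.2
scene cake_center 0.6 [78.8, 215.6, 160.0, 299.2] 117.4 257.2
scene cake_center 0.56 [230.7, 212.9, 292.3, 270.0] 260.7 241.3
scene portioner 0.75 [198.1, 191.8, 324.0, 317.2] 260.4 262.7
scene turntable 0.83 [220.6, 190.3, 298.9, 276.7] 256.5 246.3
scene turntable 0.72 [362.0, 158.9, 406.3, 198.2] 384.1 179.2
scene turntable 0.41 [110.8, 148.3, 145.7, 180.4] 128.1 164.0
scene 459.8496630615058 243.73922728100268 195.07719790073884 [[-0.093, 0.768, -0.634, 1499.532], [0.996, 0.08, -0.05, 59.661], [0.012, -0.636, -0.772, 1273.989], [0.0, 0.0, 0.0, 1.0]]
side grip_lead 0.53 [173.7, 318.3, 247.0, 383.2] 208.8 353.2
side cake_center 0.9 [173.3, 156.0, 234.7, 209.3] 202.6 182.2
side cake_center 0.78 [243.1, 93.7, 296.3, 151.0] 271.4 121.9
side cake_center 0.64 [252.3, 258.3, 297.5, 300.8] 273.3 280.5
side portioner 0.61 [140.6, 75.9, 269.1, 250.5] 199.7 198.5
side turntable 0.76 [164.7, 163.6, 261
[... 157 characters left out ...]
 -0.714, -0.7, 1134.142], [0.0, 0.0, 0.0, 1.0]]
0.6 [[ 3.92577965e-05  9.99999996e-01  7.72085740e-05]
 [ 9.99999999e-01 -3.92591283e-05  1.72469297e-05]
 [ 1.72499608e-05  7.72078968e-05 -9.99999997e-01]] [ 0.65762418 -0.20879207 -0.41292401] {'fx': 344.2044018536862, 'fy': 344.2044018536862, 'cx': 254.62029109090517, 'cy': 194.01398234689367, 'hand_eye': array([[-4.24869735e-04, -9.55192211e-01, -2.95985911e-01,
         8.34963177e+01],
       [ 9.99999887e-01, -3.42410243e-04, -3.30428196e-04,
         5.09758564e-01],
       [ 2.14273831e-04, -2.95986018e-01,  9.55192248e-01,
        -1.69741614e+02],
       [ 0.00000000e+00,  0.00000000e+00,  0.00000000e+00,
         1.00000000e+00]])}
```

View pics/s1.png

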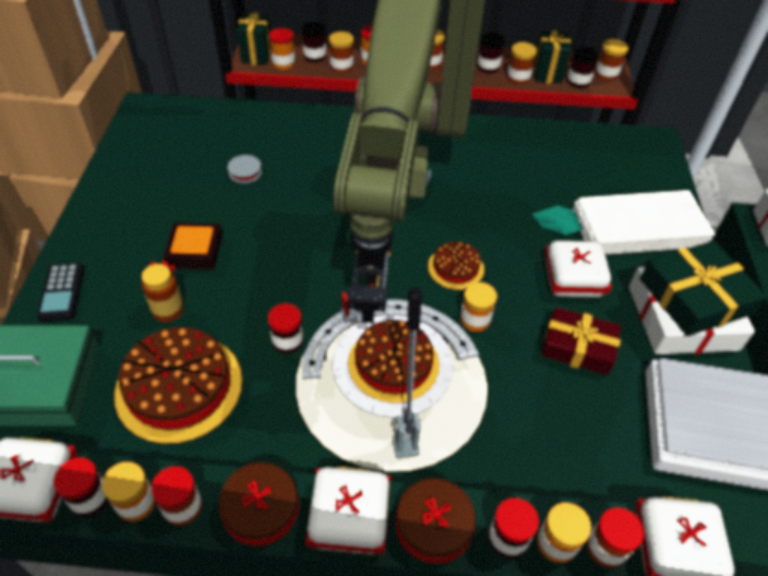

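View pics/s2.png

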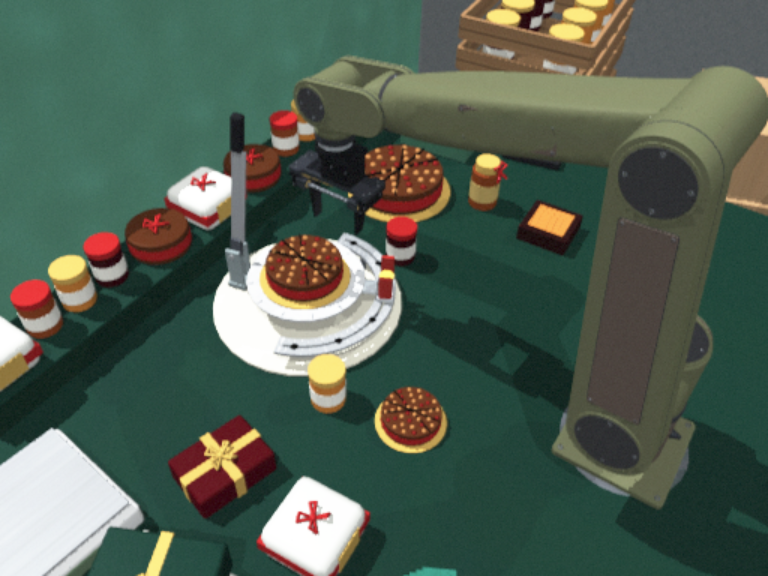

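The wide views show three nut cakes: a large one at scene (117,257), a small one at (303,177), and the middle one on the portioner at (260,241). I choose the middle one. The yellow button shows in the side view at about (257,182), with red cheeks at (259,174) and (257,191). Next come a close crop and the wrist view.

```bash
cat > h.py <<'E'
from rig import *
import cv2,numpy as np
def ray(c,uv,z,st=None):
    m=camera_model(c)
    if c=="wrist":
        T=np.eye(4);T[:3,:3]=st["tcp_rot"];T[:3,3]=st["tcp_pos"];P=T@m["hand_eye"]
    else: P=np.array(m["pose"])
    d=P[:3,:3]@np.array([(uv[0]-m["cx"])/m["fx"],(uv[1]-m["cy"])/m["fy"],1])
    o=P[:3,3];return (o+d*(z-o[2])/d[2]).round(1)
def blobs(im,lo,hi,mn=6):
    h=cv2.cvtColor(im,cv2.COLOR_BGR2HSV);n,l,s,c=cv2.connectedComponentsWithStats(cv2.inRange(h,lo,hi))
    return [(c[i].round(1),s[i]) for i in range(1,n) if s[i][4]>=mn]
E
python3 - <<'E'
from h import *
b=camera("side")
print("yellow")
for c,s in blobs(b[160:215,240:275],(18,120,120),(35,255,255),3):p=c+[240,160];print(p,s,ray("side",p,100))
print("red")
for lo,hi in(((0,150,90),(8,255,255)),((172,150,90),(180,255,255))):
  for c,s in blobs(b[160:215,240:275],lo,hi,5):p=c+[240,160];print(p,s,ray("side",p,115))
for r in cut_out("side","cake_center")[:3]:
  x0,y0,x1,y1=r["bbox"];print("cake",r["bbox"],ray("side",((x0+x1)/2,(y0+y1)/2),107))
st=sensors.read_state();w=camera("wrist")
A=cv2.resize(b[70:260,130:290],(480,570),interpolation=cv2.INTER_CUBIC);cv2.imwrite("pics/c1.png",A)
cv2.imwrite("pics/w1.png",cv2.resize(w,(768,576)))
E
```

```text
yellow
[258.5 180.6] [14 20  9  3 11] [550.1 -38.1 100. ]
[257.6 184.2] [13 24  9  2 11] [543.5 -22.9 100. ]
red
[258.4 174.8] [14 10  9 10 72] [556.5 -46.5 115. ]
[256.5 191.5] [ 13  25   8  14 100] [520.7  18.4 115. ]
cake [171.8, 158.5, 236.5, 208.9] [676.3  75.6 107. ]
cake [251.2, 258.0, 301.1, 301.2] [307.2 248.9 107. ]
cake [243.6, 94.4, 298.2, 146.7] [ 680.7 -316.9  107. ]
```

View pics/c1.png

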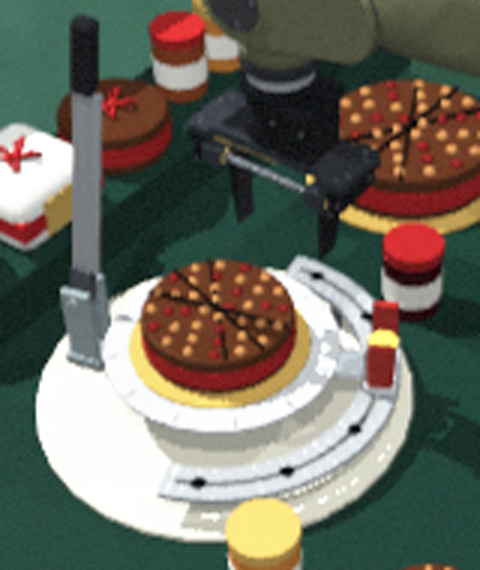

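View pics/w1.png

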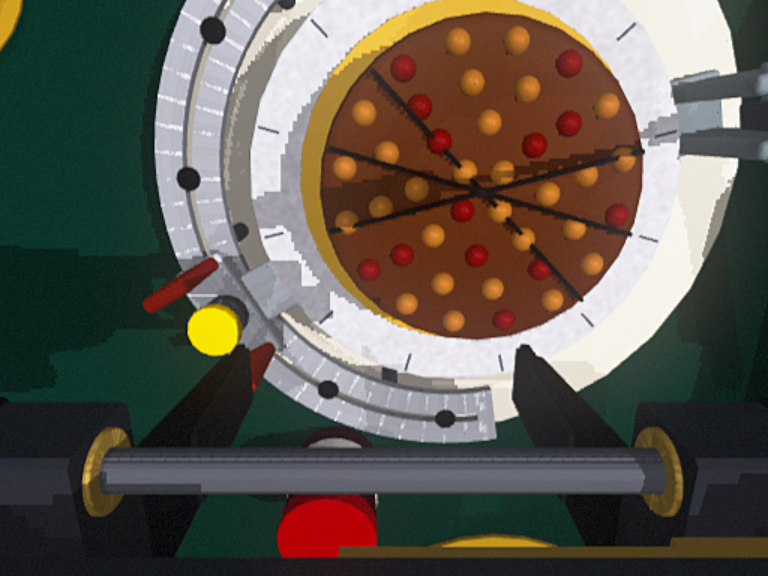

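The crop and wrist view agree. The button is at wrist (142,219), the lead cheek is the upper one at (120,190), and the next hole is at (125,119). The cake stands in the middle at about (321,117). I'll now compute the geometry.

```bash
cat >> h.py <<'E'
def fitc(P,R):
    from scipy.optimize import least_squares
    P=np.array(P)[:,:2];r=least_squares(lambda c:np.hypot(*(P-c).T)-R,P.mean(0)+[170,80]);return r.x,np.abs(r.fun).max()
E
python3 - <<'E'
from h import *
st=sensors.read_state();w=camera("wrist")
by=max(blobs(w[150:260,80:200],(22,150,120),(35,255,255)),key=lambda q:q[1][4]);pb=by[0]+[80,150]
B=ray("wrist",pb,100,st);print("button",pb,by[1],B)
H=[]
g=cv2.cvtColor(w,cv2.COLOR_BGR2GRAY)
for u,v in((297,279),(219,260),(125,119),(141,20)):
  q=g[v-9:v+10,u-9:u+10];n,l,s,c=cv2.connectedComponentsWithStats((q<60).astype(np.uint8))
  i=1+np.argmax(s[1:,4]);p=c[i]+[u-9,v-9];h=ray("wrist",p,52,st);H.append(h);print("hole",p,s[i][4],h)
c,e=fitc(H,170);print("axis",c,e)
for h in H+[B]: d=h[:2]-c;print(np.hypot(*d).round(1),np.degrees(np.arctan2(d[1],d[0])).round(2))
for lo,hi in(((0,150,60),(8,255,255)),((172,150,60),(180,255,255))):
  for cc,s in blobs(w[160:270,85:190],lo,hi,30):p=cc+[85,160];print("cheek",p,s,ray("wrist",p,122,st))
print(st["tcp_pos"],"cake",ray("wrist",(321,117),130,st))
E
```

```text
button [142.1 219.6] [ 45  53  34  34 945] [550.8 -28.3 100. ]
hole [296.35897436 278.81196581] 117 [ 696.1 -116.7   52. ]
hole [218.23770492 259.2295082 ] 122 [611.3 -92.8  52. ]
hole [125.08333333 118.88333333] 180 [527.8  55.   52. ]
hole [141.35840708  20.07079646] 226 [551.4 139.7  52. ]
axis [697.85262497  53.38611477] 0.1125753924854962
170.1 -90.59
169.9 -120.63
170.1 179.46
170.0 149.49
168.2 -150.95
cheek [118.8 190.7] [ 10  12  50  37 622] [542.3   5.  122. ]
cheek [172.9 241.5] [ 82  69  16  32 282] [582.3 -39.2 122. ]
[ 6.49999726e+02 -3.23519274e-04  2.14665538e+02] cake [698.5  63.  130. ]
```

move_arm --steps '[[0.54, [-1, -3.3, 0], 7], [0.54, [-2, -6.7, 0], 14], [0.54, [-2.98, -10, 0], 21], [0.54, [-2.98, -10, 0], 28], [0.54, [-2.98, -10, 0], 35]]' --squeeze 20

```text
t: 1.22
tcp_pos: [548.2, -30.1, 214.4]
tcp_rot: [[0.579, 0.815, -0.0], [0.815, -0.579, 0.0], [-0.0, -0.0, -1.0]]
force: [-0.0, -0.5, 0.7]
grip_width: 67.2
grasp_force: 0.0
```

move_arm --steps '[[0.54, [0, 0, 2], 7], [0.54, [0, 0, 4], 14], [0.54, [0, 0, 6], 21], [0.54, [0, 0, 7], 25.6], [0.54, [0, 0, 7], 25.6]]'

```text
t: 1.63
tcp_pos: [547.9, -29.6, 141.4]
tcp_rot: [[0.872, 0.49, -0.006], [0.49, -0.872, 0.001], [-0.004, -0.003, -1.0]]
force: [-0.5, 0.7, -1.2]
grip_width: 33.8
grasp_force: 0.0
```

Run:
```python
from h import *
st=sensors.read_state();w=camera("wrist")
print(st["t"],st["tcp_pos"],st["tcp_rot"].round(3).tolist(),st["grip_width"],st["force"])
cv2.imwrite("pics/w2.png",cv2.resize(w,(768,576)))
```

```text
1.6333 [547.89249497 -29.5646444  141.42037684] [[0.872, 0.49, -0.006], [0.49, -0.872, 0.001], [-0.004, -0.003, -1.0]] 33.792393070416686 [-0.47319633  0.67291081 -1.21319849]
```

View pics/w2.png

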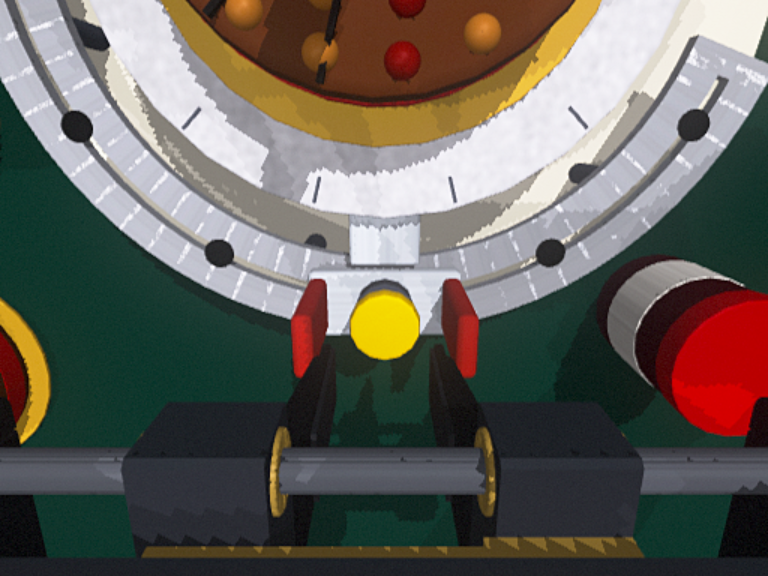

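Wrist view: the button at (256,216) is centred between the fingers, with cheeks at about (205,218) and (307,218). The next hole is to the left at (146,168), so clockwise is tool −y. Now I let the fingers close and go down.

move_arm --steps '[[0.54, [0, 0, 0], 0], [0.54, [0, 0, 0], 0], [0.54, [0, 0, 1], 0], [0.54, [0, 0, 2], 0], [0.54, [0, 0, 2], 0]]'

```text
t: 2.1
tcp_pos: [548.5, -29.6, 122.1]
tcp_rot: [[0.871, 0.491, -0.004], [0.491, -0.871, 0.0], [-0.003, -0.002, -1.0]]
force: [-1.4, -0.8, 0.1]
grip_width: 22.0
grasp_force: 0.0
```

Run:
```python
from h import *
st=sensors.read_state();w=camera("wrist")
print(st["tcp_pos"],st["tcp_rot"].round(3).tolist(),st["grip_width"],st["force"])
R=np.array(st["tcp_rot"])
by=max(blobs(w[150:280,180:330],(22,150,120),(35,255,255)),key=lambda q:q[1][4]);B=ray("wrist",by[0]+[180,150],100,st)
for b in (B[:2],[549.8,-30.1]):
  print(b,"offset tool",(R.T@(np.r_[b,100]-st["tcp_pos"])).round(1))
```

```text
[548.47862802 -29.62375753 122.12954603] [[0.871, 0.491, -0.004], [0.491, -0.871, 0.0], [-0.003, -0.002, -1.0]] 21.954405884380282 [-1.40552464 -0.81818885  0.13252176]
[551.7 -28.9] offset tool [ 3.2  1.  22.1]
[549.8, -30.1] offset tool [ 1.   1.1 22.1]
```

move_arm --steps '[[0.54, [0.15, 0.1, 0.6], 0], [0.54, [0.15, 0.1, 1.2], 0], [0.54, [0.15, 0.1, 1.8], 0], [0.54, [0.15, 0.1, 2.2], 0], [0.54, [0.15, 0.1, 2.6], 0]]'

```text
t: 2.57
tcp_pos: [551.5, -29.9, 98.2]
tcp_rot: [[0.871, 0.491, -0.001], [0.491, -0.871, 0.0], [-0.001, -0.001, -1.0]]
force: [-2.1, 0.0, 5.6]
grip_width: 21.6
grasp_force: 2.3
```

move_arm --steps '[[0.54, [0, 0, 0.2], 0], [0.54, [0, 0, 0.4], 0], [0.54, [0, 0, 0.5], 0], [0.54, [0, 0, 0.6], 0], [0.54, [0, 0, 0.6], 0]]'

```text
t: 2.98
tcp_pos: [551.8, -30.3, 93.7]
tcp_rot: [[0.871, 0.491, -0.0], [0.491, -0.871, -0.001], [-0.001, 0.0, -1.0]]
force: [-3.2, -1.6, 7.9]
grip_width: 21.8
grasp_force: 3.4
```

move_arm --steps '[[0.54, [0, 0, 0.1], 0], [0.54, [0, 0, 0.2], 0], [0.54, [0, 0, 0.3], 0], [0.54, [0, 0, 0.4], 0], [0.54, [0, 0, 0.4], 0]]'

```text
t: 3.4
tcp_pos: [552.0, -30.5, 90.3]
tcp_rot: [[0.871, 0.491, -0.0], [0.491, -0.871, -0.001], [-0.001, 0.001, -1.0]]
force: [-3.7, -1.5, 9.1]
grip_width: 21.9
grasp_force: 4.2
```

move_arm --steps '[[0.54, [0, 0, 0.05], 0], [0.54, [0, 0, 0.1], 0], [0.54, [0, 0, 0.15], 0], [0.54, [0, 0, 0.15], 0], [0.54, [0, 0, 0.15], 0]]'

```text
t: 3.82
tcp_pos: [552.4, -30.9, 90.1]
tcp_rot: [[0.871, 0.492, 0.001], [0.492, -0.871, -0.002], [-0.001, 0.002, -1.0]]
force: [-7.3, -2.5, 14.6]
grip_width: 22.0
grasp_force: 7.0
```

The plunger is at its stop: z is 90 mm and the force has jumped to 14.6 N. I'll start the turn.

move_arm --steps '[[0.54, [0, -0.15, 0], 0.5], [0.54, [0.01, -0.44, 0], 1.5], [0.54, [0.02, -0.88, 0], 3], [0.54, [0.05, -1.33, 0], 4.5], [0.54, [0.09, -1.77, 0], 6]]'

```text
t: 4.23
tcp_pos: [544.6, -15.4, 90.2]
tcp_rot: [[0.918, 0.396, 0.001], [0.396, -0.918, -0.003], [-0.0, 0.003, -1.0]]
force: [-6.5, -3.6, 13.5]
grip_width: 22.0
grasp_force: 6.8
```

```bash
cat > st.py <<'E'
from h import *
s=sensors.read_state();d=s["tcp_pos"][:2]-np.array([697.85,53.4]);R=np.array(s["tcp_rot"])
print(s["t"],s["tcp_pos"].round(1),"r",np.hypot(*d).round(1),"turn",(-150.6-(np.degrees(np.arctan2(d[1],d[0]))+0)%360+360).round(2),"toolx dir",np.degrees(np.arctan2(R[1,0],R[0,0])).round(2),"F tool",(R.T@s["force"]).round(1))
E
python3 st.py
```

```text
4.2333 [544.6 -15.4  90.2] r 168.0 turn 5.21 toolx dir 23.36 F tool [ -7.4   0.7 -13.5]
```

move_arm --steps '[[0.54, [0.01, -0.44, 0], 1.5], [0.54, [0.02, -0.88, 0], 3], [0.54, [0.05, -1.33, 0], 4.5], [0.54, [0.09, -1.77, 0], 6], [0.54, [0.15, -2.21, 0], 7.5]]'

```text
t: 4.65
tcp_pos: [536.8, 5.7, 90.1]
tcp_rot: [[0.962, 0.273, -0.0], [0.273, -0.962, -0.003], [-0.001, 0.003, -1.0]]
force: [-8.4, -3.7, 14.9]
grip_width: 21.7
grasp_force: 7.6
```

```bash
python3 st.py
python3 - <<'E'
from h import *
cv2.imwrite("pics/w3.png",cv2.resize(camera("wrist"),(768,576)))
E
```

```text
4.65 [536.8   5.7  90.1] r 168.0 turn 12.9 toolx dir 15.85 F tool [ -9.1   1.3 -14.9]
```

View pics/w3.png

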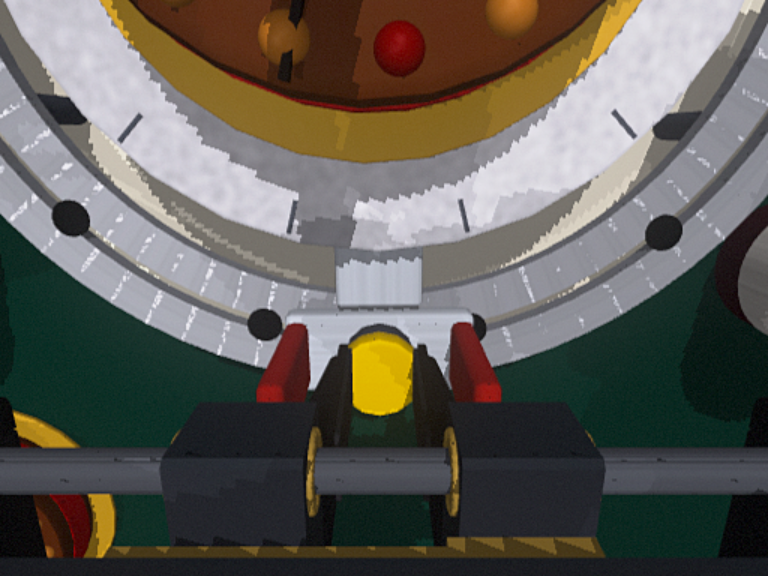

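Wrist view: the table is turning with the fingers. The button is at (253,250) between the cheeks, and the next hole is approaching at (176,216). I'll carry on.

move_arm --steps '[[0.54, [0.01, -0.44, 0], 1.5], [0.54, [0.02, -0.88, 0], 3], [0.54, [0.05, -1.33, 0], 4.5], [0.54, [0.09, -1.77, 0], 6], [0.54, [0.15, -2.21, 0], 7.5]]'

```text
t: 5.12
tcp_pos: [531.9, 27.8, 90.1]
tcp_rot: [[0.989, 0.145, -0.001], [0.145, -0.989, -0.002], [-0.001, 0.002, -1.0]]
force: [-9.1, -1.8, 16.0]
grip_width: 21.8
grasp_force: 8.1
```

move_arm --steps '[[0.54, [0.01, -0.44, 0], 1.5], [0.54, [0.02, -0.88, 0], 3], [0.54, [0.05, -1.33, 0], 4.5], [0.54, [0.09, -1.7, 0], 5.8], [0.54, [0.09, -1.77, 0], 6]]'

```text
t: 5.53
tcp_pos: [530.1, 46.1, 90.1]
tcp_rot: [[0.999, 0.042, -0.001], [0.042, -0.999, -0.001], [-0.001, 0.001, -1.0]]
force: [-10.3, -1.6, 16.0]
grip_width: 22.0
grasp_force: 8.2
```

```bash
cat >> h.py <<'E'
def cheeks():
    s=sensors.read_state();w=camera("wrist");h=cv2.cvtColor(w,cv2.COLOR_BGR2HSV)
    m=cv2.inRange(h,(0,150,50),(8,255,255))|cv2.inRange(h,(172,150,50),(180,255,255));m[:200]=0;m[275:]=0;m[:,:150]=0;m[:,350:]=0
    n,l,t,c=cv2.connectedComponentsWithStats(m)
    y=max(blobs(w[200:290,200:310],(22,150,80),(35,255,255)),key=lambda q:q[1][4])
    a=[ (c[i].round(1),t[i]) for i in range(1,n) if t[i][4]>100]
    return s,w,a,(y[0]+[200,200],y[1])
E
python3 st.py; python3 -c "
from h import *
s,w,a,y=cheeks();print(a,y,ray('wrist',y[0],90,s))
cv2.imwrite('pics/w4.png',cv2.resize(w,(768,576)))"
```

```text
5.5333 [530.1  46.1  90.1] r 167.9 turn 26.92 toolx dir 2.39 F tool [-10.4   1.2 -16. ]
[(array([190.2, 246.4]), array([ 171,  216,   36,   52, 1171], dtype=int32)), (array([314.1, 245.9]), array([ 300,  216,   34,   52, 1211], dtype=int32))] (array([254.1, 249.1]), array([  32,   22,   44,   56, 2037], dtype=int32)) [530.6  46.   90. ]
```

View pics/w4.png

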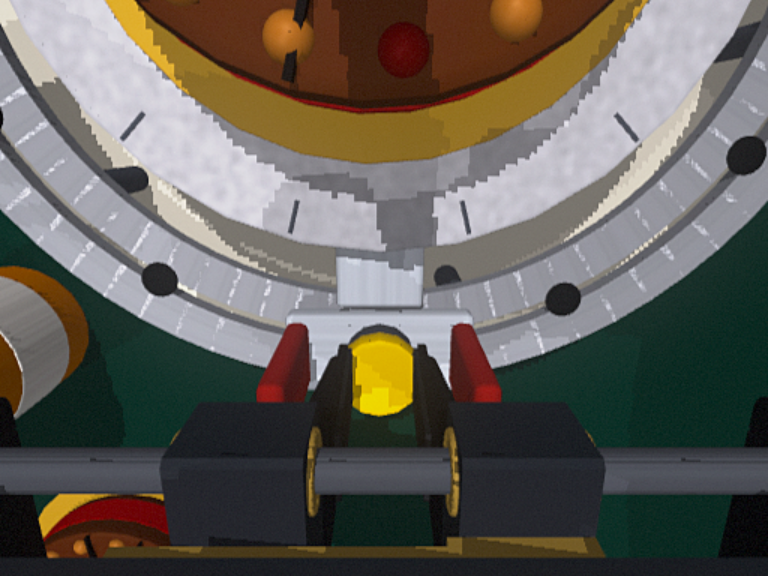

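Wrist view: the cheeks are symmetric about column 252, and the start hole is well behind at (375,199). The table stands at about 27.3°, so about 2.7° remain.

move_arm --steps '[[0.54, [0, -0.25, 0], 0.8], [0.54, [0.01, -0.5, 0], 1.7], [0.54, [0.02, -0.7, 0], 2.4], [0.54, [0.02, -0.8, 0], 2.7], [0.54, [0.02, -0.8, 0], 2.7]]'

```text
t: 6.0
tcp_pos: [530.1, 54.2, 90.1]
tcp_rot: [[1.0, -0.005, -0.001], [-0.005, -1.0, -0.0], [-0.001, 0.0, -1.0]]
force: [-8.5, -1.2, 16.2]
grip_width: 22.2
grasp_force: 8.1
```

```bash
python3 st.py; python3 -c "
from h import *
s,w,a,y=cheeks();print([q[0] for q in a],y,ray('wrist',y[0],90,s))
C=np.array([697.85,53.4])
p=sum(q[0] for q in a)/len(a); b=ray('wrist',p,115,s)[:2]-C;print(b,np.degrees(np.arctan2(b[1],b[0])))"
```

```text
6.0 [530.1  54.2  90.1] r 167.7 turn 29.66 toolx dir -0.29 F tool [ -8.5   1.3 -16.2]
[array([190.1, 246.6]), array([314. , 246.1])] (array([254.1, 249.4]), array([  32,   22,   44,   56, 2038], dtype=int32)) [530.4  54.   90. ]
[-153.45    1.5 ] 179.43994179206925
```

The cheeks are centred at 179.44° and the hole is at 179.46°. I'll let the plunger up slowly, keeping the fingers between the cheeks.

move_arm --steps '[[0.54, [0, 0, -0.3], 0], [0.54, [0, 0, -0.6], 0], [0.54, [0, 0, -0.9], 0], [0.54, [0, 0, -1.1], 0], [0.54, [0, 0, -1.2], 0]]'

```text
t: 6.47
tcp_pos: [530.2, 54.1, 100.0]
tcp_rot: [[1.0, -0.005, 0.001], [-0.005, -1.0, 0.0], [0.001, -0.0, -1.0]]
force: [-2.4, 0.4, 3.3]
grip_width: 21.9
grasp_force: 1.8
```

```bash
python3 st.py; python3 -c "
from h import *
s,w,a,y=cheeks();print([q[0] for q in a],y)"
```

```text
6.4667 [530.2  54.1 100. ] r 167.6 turn 29.65 toolx dir -0.3 F tool [-2.4 -0.4 -3.3]
[array([192.4, 243.9]), array([312. , 243.3])] (array([254.2, 249.6]), array([  32,   22,   44,   56, 2030], dtype=int32))
```

Contact force of 3.3 N at z = 100 mm means the plunger came up fully. I'll retreat upward and away.

move_arm --steps '[[0.54, [0, 0, -0.5], 0], [0.54, [0, 0, -1.5], 0], [0.54, [0, 0, -3], 0], [0.54, [0, 0, -5], 0], [0.54, [0, 0, -6], 0]]'

```text
t: 6.93
tcp_pos: [531.3, 54.1, 161.8]
tcp_rot: [[1.0, -0.005, 0.004], [-0.005, -1.0, -0.0], [0.004, -0.0, -1.0]]
force: [0.1, 0.7, 0.2]
grip_width: 21.7
grasp_force: 0.0
```

move_arm --steps '[[0.54, [-1, 0, -1], 0], [0.54, [-2, 0, -2], 0], [0.54, [-3, 0, -3], 0], [0.54, [-3, 0, -3], 0], [0.54, [-3, 0, -3], 0]]'

```text
t: 7.35
tcp_pos: [500.6, 54.2, 189.9]
tcp_rot: [[1.0, -0.005, 0.002], [-0.005, -1.0, -0.0], [0.002, -0.0, -1.0]]
force: [0.0, -0.6, 0.0]
grip_width: 21.9
grasp_force: 0.0
```

```bash
python3 st.py; python3 -c "
from h import *
s=sensors.read_state();w=camera('wrist');C=np.array([697.85,53.4])
for c,t in blobs(w[100:300,150:350],(22,150,80),(35,255,255),150):
  for z in (90,100):
    b=ray('wrist',c+[150,100],z,s);d=b[:2]-C;print(c+[150,100],t,z,b,np.hypot(*d),np.degrees(np.arctan2(d[1],d[0])), t[2]*(s['tcp_pos'][2]+162-z)/344)
v=np.vstack([cv2.resize(w,(512,384))[:300],camera('side')[80:260][:,:]]);cv2.imwrite('pics/w5.png',v)"
```

```text
7.35 [500.6  54.2 189.9] r 197.3 turn 29.65 toolx dir -0.3 F tool [ 0.   0.6 -0. ]
[253.  164.1] [  84   44   39   41 1253] 90 [526.8  54.9  90. ] 171.05657689782063 179.49756523649393 29.693415810195198
[253.  164.1] [  84   44   39   41 1253] 100 [528.9  54.8 100. ] 168.9558004331311 179.5252308055099 28.559694879962642
[165.3 257.2] [  0 147  36  21 303] 90 [444.8 131.7  90. ] 264.8871316240183 162.80662455087057 27.409306901718647
[165.3 257.2] [  0 147  36  21 303] 100 [450.  128.8 100. ] 259.0652089725674 163.07938632885867 26.36279527381167
```

View pics/w5.png

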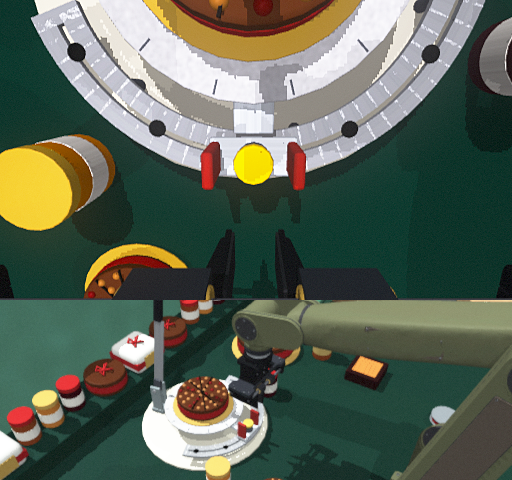

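The button is at wrist (253,164), 179.5° round the axis, right over the next hole. The plunger kept pushing until z = 100 mm, so it is fully up. The cake is centred and the jars are in place.

```bash
python3 -c "
from rig import bot
print(bot.job_done())"
```

```text
the job is handed in; nothing more can be done
None
```

The job is handed in: I pressed the plunger to its stop, turned the table 30° clockwise to the next hole, and the plunger sprang fully back up there; the cake rode round centred and I saw no jar or box moved.

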